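Shut and lock the filter hatch of the bench fume filter

ROBOT

A 6-joint arm with a two-finger parallel gripper is mounted at the origin on a cart in front of the work surface, level with it; the furniture and walls round the work are solid. World frame = base frame: x ahead of the robot, y to its left, z up, the work surface at z = 0. Lengths are in m, angles in degrees, forces in N, time in s.
With the tool pointing down it reaches from about 0.35 to 0.95 m from the base axis. Payload 17.4 kg.
Tool frame: the origin (TCP) lies at the very end of the fingers, on their centre line; the grasp point (between the pads) lies ctrl.hold_point_z behind it (ctrl.hold_point_z is the distance from the TCP to the grasp point, in m); z points along the fingers, y is the line along which they close (so a half turn about z gives the same grasp; the last joint's range is limited). The gripper opens to 93 mm and grips with 3 to 60 N. Pads are 15 mm wide; open, the fingers measure 128 mm over their backs; the gripper's body (75 mm by 188 mm) begins 65 mm behind the grasp point.
Start: joints at [70.428, 6.646, 82.598, -0, 90.757, -2.166], TCP at [0.202, 0.644, 0.219] pointing down, gripper open.
Joint ranges: [-162.19, 162.19], [-47.58, 125.68], [4.15, 143.07], [-65.23, 245.23], [0.69, 171.88], [-170.13, 170.13]. Speed limits (degrees/s): [108.29, 108.29, 127.2, 180, 180, 180].

INTERFACE

Orientations are given as [roll, pitch, yaw] about the fixed x, y, z axes, in that order (R = Rz(yaw) Ry(pitch) Rx(roll)).
In Python, from plant import readout, vision, ctrl gives the robot as it stands.
- The arm moves only by the tool servo_tool, never from a script. Its arguments are lists of equal length, an entry for each row: "linear": the shift along the tool's x, y, z in m, a list of three; "angular": the turn, a rotation vector about the tool's x, y, z in rad, a list of three. In form: {"linear": [[tx, ty, tz], ...], "angular": [[ax, ay, az], ...]}. A call has 1 to 8 rows; each row is the pose to reach, as a shift and turn from the pose commanded when the call began, along the tool's axes at that moment; what a row does not reach only later rows make up. A row lasts 1/8 s, in which the tool goes at most 62.5 mm and 10.7 degrees, less where a joint would pass 70% of its speed; a pose out of reach is approached as far as the arm can. A call with a gripper value outside its range is refused whole. "hand" is the closure in counts, from 0 (fully open) to 255 (shut), set as the call begins (left out, the last holds). The fingers move at their own pace and stop on an object; "squeeze" is the grip in N (left out, the last holds). Time passes only in rows, so rows that repeat a pose let the fingers close. It gives the time, the measured TCP pose, the force, the opening and the grip force at its end, in the units of the state.
- readout.get_state(): the state, without advancing time (a new reading comes with each control period).
- vision.get_image(name): name is "scene" or "side" or "wrist"; returns the picture (384x512x3 uint8, red, green, blue); there is no depth.
- vision.calibration(name): a dict with "K" (3x3 intrinsics, pixels), "xyz" and "attitude" of the camera in the world. Camera axes: x right, y down, z forward; pixel columns grow to the right and rows downward; lengths in m; the calibration is good to about 2 mm. The wrist camera is an equidistant fisheye: a pixel r from the principal point sees the ray r / f radians off the axis. A picture is of the moment at which its call begins: read the wrist's pose just before it. calibration takes no time and is no camera call; for the wrist camera it gives the pose at the moment of the call.
- ctrl.finish_job(): hands the job in; it is judged then, once.
The state is a dict: "t": time; "joint_pos": joint angles; "dq": joint speeds; "tau": joint torques, N m; "tcp_pos": TCP position; "eef_rot": TCP orientation; "contact_force": force on the tool from outside, world axes, zero at the start; "wrist_torque": the same for the moment, N m; "gripper_width": finger opening in m; "grip_force": force on a finger pad.
Only numpy, scipy, OpenCV 4.12 (cv2) and the standard library are available. Lean on these libraries where they do the work, as an engineer would, in place of code of your own. Each camera call takes 0.05 s, during which the arm holds its last target. There are 200 camera calls.

TASK

The filter in the white bench fume filter has been changed and its grey top hatch left ajar. With the fingertips push the hatch down shut, then set a fingertip in the slot of its quarter-turn fastener and turn it clockwise, a quarter turn right to its stop, so that the cam locks and holds the hatch tight on its seal. Lift nothing, not even the hatch, push gently (well under 60 N), and leave the small things lying on and around the unit where they are.

Things in the scene. Friction and masses are not known exactly. Their poses are not given: they have to be found in the camera images.
- filter_unit: white sheet-steel box, 230 (front to back) x 260 x 123 mm high, fixed to the bench; dark grille slots in its front. Origin: centre of its underside, on the bench; its -x is its front (roughly towards the robot), y its width, z up. The hatch is its top, hinge line 70 mm behind the origin and 123 mm up; behind it a fixed deck 47 mm deep, 123 mm up
- hatch (a joint): opening angle (rad) of the grey hatch, a plate 182 mm from hinge to front edge, 240 wide, 4 thick, hinged along its rear edge. 0 to 0.007 = drawn down tight; 0.015 to 0.025 = shut, but only lying on its springy seal. Starts 0.18 to 0.40, stays where it is left; 1 to 3 N at the front closes it onto the seal, about 11 N presses it to 0; let go unlocked, it springs back 3 mm
- hatch_edge (a point): middle of the hatch's front edge, on its upper face (125 mm above the bench when shut). Axes of the hatch: x to the hinge line (182 mm from here, along y, 123 mm above the bench), y along the edge, z out of the plate
- hatch_face_left (a point): a point on the bare upper face of the hatch, left (+y) of the fastener, 155 mm from the hinge line and 78 mm from the middle: free room to push it down; axes as the hatch's
- hatch_face_right (a point): the same on the right (-y) of the fastener
- fastener (a joint): angle (rad) of the quarter-turn fastener: 0 = open stop (starts 0 to 0.2), 1.57 = locked stop; grows clockwise seen from above. Takes 0.03 to 0.2 N m, stays where it is left. With the hatch on its seal the cam runs under its strike from about 0.8 rad and draws the hatch down; with the hatch more open, a turned cam lands on the strike and keeps it from shutting
- slot (a point): middle of the slot's floor, on the turning axis, 129 mm above the bench when shut, 125 mm from the hinge line. The slot runs right across an aluminium dial 80 mm wide: 28 mm between its walls, 14 deep, 80 long; a fixed black collar as high as the dial (18 mm over the plate), 100 mm wide, rings it. Axes turn with the dial: y along the slot (open: along the front edge), x across it, z up
- screwdriver: small screwdriver with an orange handle, 20x131x18 mm, lying on the bench left of the filter unit, loose; to be left alone. Origin: centre of its underside
- dropper_0: amber dropper bottle, 36x35x108 mm, standing on the bench left of the filter unit's rear, loose; to be left alone. Origin: centre of its underside
- cover_glass_0: small box of cover glasses, blue lid, 33x33x20 mm, on the filter unit's rear deck, loose; to be left alone. Origin: centre of its underside
- mould_b: stainless base mould, 31x43x12 mm, on the filter unit's rear deck, loose; to be left alone. Origin: centre of its underside
- forceps_a: steel forceps, 15x127x9 mm, lying on the bench before the filter unit, loose; to be left alone. Origin: centre of its underside
- cassette_0: tissue cassette with a wax block, 29x40x12 mm, on the bench before the filter unit, loose; to be left alone. Origin: centre of its underside
- mould_a: stainless base mould, 31x43x12 mm, on the bench before the filter unit, loose; to be left alone. Origin: centre of its underside

How it is judged (in metres and radians):
On the way, in this order (a step that is already met when the one before it is completed fails the run):
1. the hatch is pushed down onto its seal while the fastener is still open (value of joint hatch below 0.035 rad and value of joint fastener below 0.8 rad), for 0.1 s.
2. the fastener is turned to its locked stop with the hatch tight (value of joint fastener above 1.45 rad and value of joint hatch below 0.009 rad), for 0.2 s.
At the end, for the whole second after the job is handed in: The hatch is down tight (hatch angle under 0.009 rad, about 1.5 mm at its front edge), the fastener stands at its locked stop (over 1.45 of 1.57 rad), and both stay so with the robot clear (all of step 2 and velocity of joint hatch below 0.05 rad/s); the robot touches nothing.
It fails at once if the hatch is lifted further open (over 0.50 rad) (value of joint hatch above 0.5 rad).
It fails at once if the fingers press the filter unit, its hatch or its fastener with more than 60 N (contact force between the fingers and filter_unit above 60 N).
It fails at once if one of the small loose things on and around the unit is lifted or moved by more than 20 mm (distance of any of screwdriver, dropper_0, cover_glass_0, mould_b, forceps_a, cassette_0, mould_a from where it was at the start of the episode above 0.02 m).
It also fails if it takes over 42 s, if anything falls off the work surface, if the arm or the gripper's body presses on something with over 40 N, if the wrist force passes 120 N, or if a joint passes its speed limit or range.

## Working session

There is one attempt and no reset: what is moved stays moved. The work goes in short steps, Python scripts to look and compute and a tool call to move; the robot and the scene stay as the last step left them, time stands still between calls to the robot, and variables do not carry over. Pictures are saved under pics/ and viewed, at most 10 in all, crops included, and the job is handed in when it is done.

Besides the shell and the picture viewer there is one more tool, called after "Emit:" by a JSON object that holds its "op" and its "data". servo_tool: Moves the arm, as the interface text tells. Its arguments: {"type":"object","properties":{"linear":{"type":"array"},"angular":{"type":"array"},"hand":{"type":"number"},"squeeze":{"type":"number"}},"required":["linear","angular"]}

```bash
mkdir -p pics
cat > h.py <<'E'
import numpy as np,cv2
from plant import readout,vision,ctrl
from scipy.spatial.transform import Rotation as R
def snap(n,f):
    im=vision.get_image(n); cv2.imwrite(f,cv2.cvtColor(im,cv2.COLOR_RGB2BGR)); return im
E
python3 - <<'E'
from h import *
s=readout.get_state(); print({k:np.round(v,3).tolist() for k,v in s.items()}, ctrl.hold_point_z)
for n in ("scene","side","wrist"):
    print(n,vision.calibration(n)); 
a=snap("scene","pics/scene0.png");b=snap("side","pics/side0.png")
E
```

```text
{'t': 0.0, 'joint_pos': [70.429, 6.672, 82.638, -0.0, 90.755, -2.164], 'dq': [-0.011, -0.046, -0.107, 0.037, -0.038, -0.054], 'tau': [-0.0, -72.124, -62.261, 0.078, 0.023, -0.0], 'tcp_pos': [0.202, 0.644, 0.218], 'eef_rot': [-179.935, -0.002, 162.593], 'contact_force': [-0.142, -0.372, -0.264], 'wrist_torque': [0.005, -0.058, 0.034], 'grip_force': 0.0, 'gripper_width': 0.093} 0.0188
scene {'K': array([[444.73267935,   0.        , 257.51875074],
       [  0.        , 444.73267935, 198.14237864],
       [  0.        ,   0.        ,   1.        ]]), 'xyz': array([ 0.15365794, -0.24507099,  0.83483934]), 'attitude': array([-140.14513104,   -0.41858349,  -39.24243486])}
side {'K': array([[471.16375382,   0.        , 251.42296216],
       [  0.        , 471.16375382, 190.6555758 ],
       [  0.        ,   0.        ,   1.        ]]), 'xyz': array([-0.34960392,  0.68641205,  0.57650468]), 'attitude': array([-114.68404771,   -1.10347072, -117.52102066])}
wrist {'K': array([[297.31863964,   0.        , 252.0926204 ],
       [  0.        , 297.31863964, 192.42686057],
       [  0.        ,   0.        ,   1.        ]]), 'xyz': array([0.12698197, 0.66711808, 0.38384582]), 'attitude': array([1.63648150e+02, 1.29538545e-01, 7.26776089e+01])}
```

View pics/scene0.png

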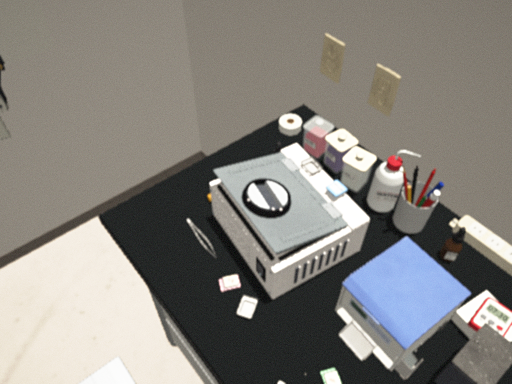

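View pics/side0.png

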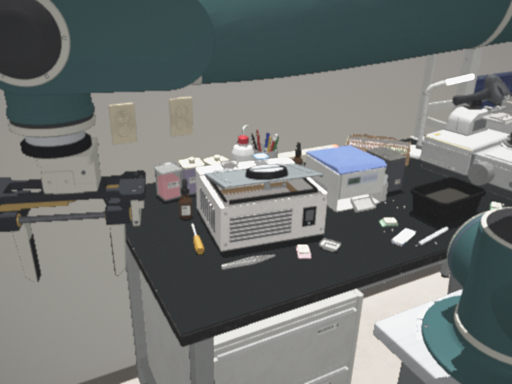

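The scene view shows the unit at about px (210-365, 150-295), with the hatch ajar and the dial at (268,196). The side view shows its front at (200-322, 165-242). I'll enlarge both to pick out the corners.

Run:
```python
import cv2
a=cv2.imread("pics/scene0.png")[140:300,190:380];b=cv2.imread("pics/side0.png")[140:260,170:340]
cv2.imwrite("pics/scene0c.png",cv2.resize(a,None,fx=3.7,fy=3.7,interpolation=cv2.INTER_CUBIC)) 
cv2.imwrite("pics/side0c.png",cv2.resize(b,None,fx=4.5,fy=4.5,interpolation=cv2.INTER_CUBIC))
```

```text
(no output)
```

View pics/scene0c.png

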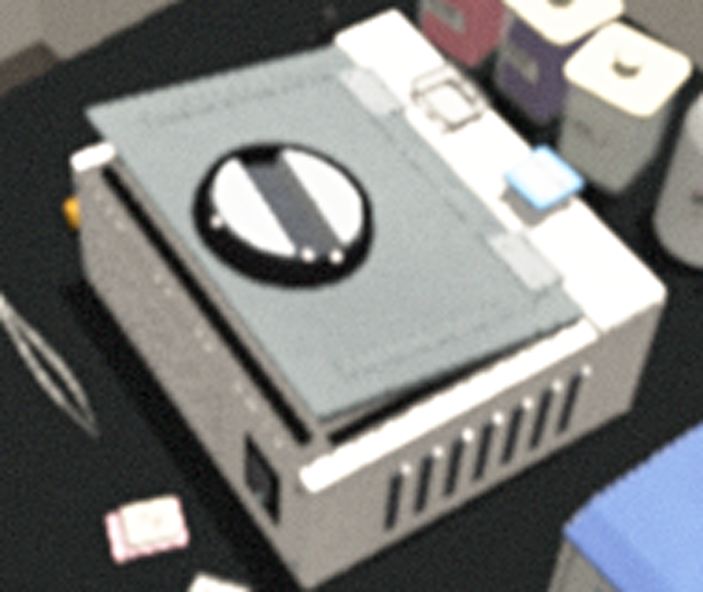

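View pics/side0c.png

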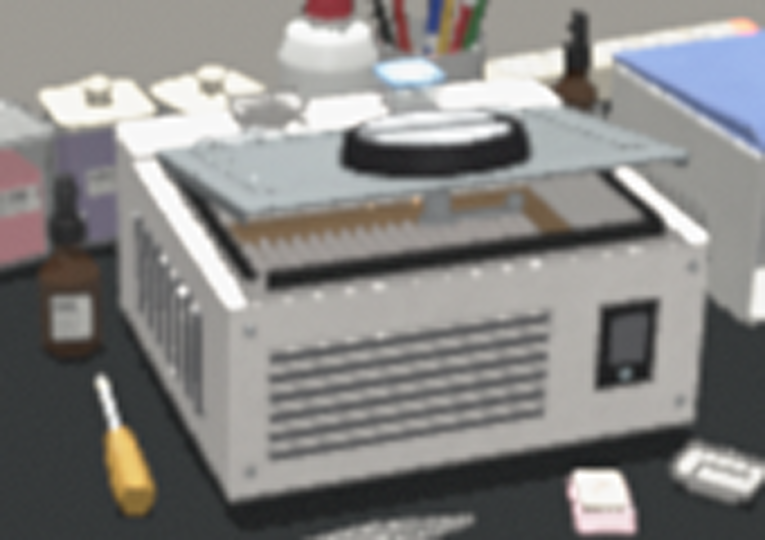

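The crops show usable box and hatch corners. In the scene crop, the front-right top is at (307,488) and the hatch front corners are at (322,415) and (88,108). In the side crop, the front-left top is at (237,315) and the hatch corners are at (248,216) and (687,160). I'll fit the pose to these.

```bash
cat > fit.py <<'E'
from h import *
from scipy.optimize import least_squares
def proj(n,P):
    c=vision.calibration(n); Rm=R.from_euler('xyz',c['attitude'],degrees=True).as_matrix()
    q=(P-c['xyz'])@Rm; return q[:2]/q[2]*[c['K'][0,0],c['K'][1,1]]+c['K'][:2,2]
H=.123
def box(p,v): return np.r_[p[:2],0]+R.from_euler('z',p[2]).apply(v)
def hat(p,d,y,h): # d from hinge, y, h above plate underside plane through hinge
    a=p[3]; return box(p,[.07-d*np.cos(a)+h*np.sin(a)*1, y, H+d*np.sin(a)+h*np.cos(a)])
sc=lambda u,v:np.array([u/3.7+190,v/3.7+140]); sd=lambda u,v:np.array([u/4.5+170,v/4.5+140])
obs=[("scene",'b',[-.115,-.13,0],sc(310,587)),("scene",'b',[-.115,-.13,H],sc(305,490)),("scene",'b',[.115,-.13,H],sc(665,295)),
("scene",'b',[.115,.13,H],sc(398,10)),("scene",'b',[-.115,.13,H],sc(73,155)),
("scene",'h',[.182,-.12,.002],sc(322,417)),("scene",'h',[.182,.12,.002],sc(86,108)),
("side",'b',[-.115,.13,0],sd(232,502)),("side",'b',[-.115,.13,H],sd(237,315)),("side",'b',[-.115,-.13,H],sd(706,243)),("side",'b',[-.115,-.13,0],sd(693,425)),
("side",'b',[.115,.13,H],sd(118,122)),("side",'h',[.182,.12,.002],sd(247,216)),("side",'h',[.182,-.12,.002],sd(687,158))]
def f(p): return np.concatenate([proj(n,box(p,v) if k=='b' else hat(p,*v))-o for n,k,v,o in obs])
if __name__=="__main__":
    r=least_squares(f,[.5,.2,.0,.25],loss='soft_l1'); p=r.x; print("pose",np.round(p,4)); print(np.round(f(p).reshape(-1,2),1).tolist())
    np.save("p.npy",p)
    for nm,P in [("edge",hat(p,.182,0,.002)),("fl",hat(p,.155,.078,.002)),("fr",hat(p,.155,-.078,.002)),("slot",hat(p,.125,0,.006))]: print(nm,P.round(4))
    p0=p.copy();p0[3]=.0; print("slot shut",hat(p0,.125,0,.006)); 
    for a in (0,.1,.2): # slot line on floor, and dial top
        a=a; print(a,[ ((proj("scene",hat(p,.125-s*np.sin(a)*-1*-1, s*np.cos(a),.020))-[190,140])*3.7).round().tolist() for s in (-.04,.04)])
    print("collar centre",((proj("scene",hat(p,.125,0,.020))-[190,140])*3.7).round())
E
python3 fit.py
```

```text
pose [ 0.5809  0.1712 -0.1364  0.1967]
[[-1.1, 2.7], [2.5, -2.1], [1.2, -1.0], [-0.3, -0.1], [-0.3, -1.6], [-1.1, 0.9], [0.0, 0.8], [-0.0, 1.8], [-1.5, -5.2], [1.5, -4.1], [-0.0, 1.2], [-0.3, -0.3], [-0.3, -0.9], [1.8, -0.7]]
edge [0.4738 0.1859 0.1605]
fl [0.5106 0.2596 0.1552]
fr [0.4894 0.105  0.1552]
slot [0.5299 0.1782 0.1533]
slot shut [0.52637036 0.17868021 0.129     ]
0 [[331.0, 252.0], [250.0, 153.0]]
0.1 [[324.0, 253.0], [257.0, 152.0]]
0.2 [[317.0, 255.0], [263.0, 151.0]]
collar centre [289. 201.]
```

```bash
sed -i 's/^def f(p)/obs=[o for o in obs if not (o[1]=="b" and o[2][0]<0 and o[2][2]>0)]\ndef f(p)/' fit.py; python3 fit.py
python3 - <<'E'
from fit import *
p=np.load("p.npy"); Rt=R.from_euler('xyz',readout.get_state()['eef_rot'],degrees=True); t=readout.get_state()['tcp_pos']
p0=p.copy();p0[3]=.02
T=hat(p0,.155,.078,.002); S=hat(p0,.125,0,.006)
print("shut fl",T,"slot",S); print("tool shift to fl",Rt.inv().apply(T-t),"then slot",Rt.inv().apply(S-T))
E
```

```text
pose [ 0.5827  0.1715 -0.1346  0.1904]
[[-0.4, 2.1], [1.7, -1.7], [0.1, -0.6], [-0.4, 0.6], [0.5, 0.9], [-0.4, 1.5], [-0.6, 0.9], [-0.7, -0.4], [-0.7, -0.6], [1.3, -0.5]]
edge [0.4753 0.1861 0.1594]
fl [0.512  0.2598 0.1543]
fr [0.4911 0.1052 0.1543]
slot [0.5315 0.1785 0.1525]
slot shut [0.52815019 0.17891886 0.129     ]
0 [[332.0, 251.0], [252.0, 153.0]]
0.1 [[326.0, 252.0], [258.0, 151.0]]
0.2 [[319.0, 254.0], [265.0, 150.0]]
collar centre [291. 200.]
shut fl [0.50895811 0.26022943 0.12809939] slot [0.52829387 0.1788994  0.13149863]
tool shift to fl [-0.40782435 -0.27415707  0.09014105] then slot [-0.04278253 -0.07182319 -0.00332929]
```

Emit:
{"op": "servo_tool", "data": {"linear": [[-0.03, -0.02, -0.01], [-0.08, -0.055, -0.02], [-0.14, -0.095, -0.02], [-0.2, -0.135, -0.02], [-0.26, -0.175, -0.02], [-0.32, -0.215, -0.02], [-0.37, -0.25, -0.01], [-0.4, -0.27, 0]], "angular": [[0, 0, 0], [0, 0, 0], [0, 0, 0], [0, 0, 0], [0, 0, 0], [0, 0, 0], [0, 0, 0], [0, 0, 0]], "hand": 255, "squeeze": 5}}

```text
t: 1.1
tcp_pos: [0.4964, 0.2743, 0.221]
eef_rot: [180.0, 0.0, 162.6]
contact_force: [-0.2, 0.3, -0.2]
gripper_width: 0.0178
grip_force: 0.0
```

Emit:
{"op": "servo_tool", "data": {"linear": [[-0.008, -0.004, 0], [-0.008, -0.004, 0.02], [-0.008, -0.004, 0.04]], "angular": [[0, 0, 0], [0, 0, 0], [0, 0, 0]]}}

```text
t: 1.48
tcp_pos: [0.501, 0.2708, 0.1791]
eef_rot: [-180.0, -0.0, 162.7]
contact_force: [-0.3, 0.6, -0.3]
gripper_width: 0.0004
grip_force: 0.0
```

Run:
```python
from h import *
snap("side","pics/side1.png")
```

```text
(no output)
```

View pics/side1.png

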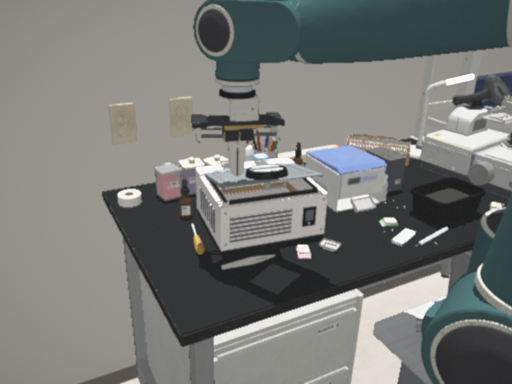

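The fingertips are at about (237,172), over the bare left part of the hatch and clear of the dial at (267,171). I'll push down from here.

Emit:
{"op": "servo_tool", "data": {"linear": [[0.005, -0.004, 0.012], [0.005, -0.008, 0.022], [0.005, -0.008, 0.028], [0.005, -0.008, 0.034], [0.005, -0.008, 0.039], [0.005, -0.008, 0.044], [0.005, -0.008, 0.047], [0.005, -0.008, 0.047]], "angular": [[0, 0, 0], [0, 0, 0], [0, 0, 0], [0, 0, 0], [0, 0, 0], [0, 0, 0], [0, 0, 0], [0, 0, 0]]}}

```text
t: 2.52
tcp_pos: [0.4947, 0.2637, 0.1336]
eef_rot: [-180.0, -0.0, 162.6]
contact_force: [0.7, -0.0, 0.5]
gripper_width: 0.0004
grip_force: 0.0
```

Emit:
{"op": "servo_tool", "data": {"linear": [[0, 0, 0.003], [0, 0, 0.005], [0, 0, 0.007], [0, 0, 0.007]], "angular": [[0, 0, 0], [0, 0, 0], [0, 0, 0], [0, 0, 0]]}}

```text
t: 3.02
tcp_pos: [0.4947, 0.2638, 0.127]
eef_rot: [180.0, 0.0, 162.6]
contact_force: [-0.9, 1.4, 3.1]
gripper_width: 0.0006
grip_force: 1.4
```

Emit:
{"op": "servo_tool", "data": {"linear": [[0, 0, 0.001], [0, 0, 0.001]], "angular": [[0, 0, 0], [0, 0, 0]]}}

```text
t: 3.28
tcp_pos: [0.4947, 0.2638, 0.1262]
eef_rot: [180.0, 0.0, 162.6]
contact_force: [-3.0, -0.6, 5.0]
gripper_width: 0.0003
grip_force: 2.8
```

Emit:
{"op": "servo_tool", "data": {"linear": [[0, 0, -0.02], [0, 0, -0.05], [-0.02, -0.03, -0.06], [-0.04, -0.06, -0.06], [-0.056, -0.071, -0.06], [-0.056, -0.071, -0.06]], "angular": [[0, 0, 0], [0, 0, 0], [0, 0, 0], [0, 0, 0], [0, 0, 0], [0, 0, 0]], "hand": 165}}

```text
t: 4.03
tcp_pos: [0.5276, 0.1788, 0.1862]
eef_rot: [180.0, 0.0, 162.5]
contact_force: [0.9, 0.1, -0.1]
gripper_width: 0.0329
grip_force: 0.0
```

Run:
```python
from h import *
print(readout.get_state()['tcp_pos'],readout.get_state()['gripper_width'],vision.calibration("wrist"))
a=snap("scene","pics/scene2.png")[130:300,190:380]
w=snap("wrist","pics/w2.png")
a=cv2.imread("pics/scene2.png")[130:270,200:340]
a=cv2.resize(a,(400,400),interpolation=cv2.INTER_CUBIC)
w=cv2.imread("pics/w2.png"); w=cv2.resize(w,(400,300))
cv2.imwrite("pics/both2.png",np.hstack([a,np.vstack([w,np.zeros((100,400,3),np.uint8)])]))
```

```text
[0.52759676 0.17876054 0.18620061] 0.03289213365008217 {'K': array([[297.31863964,   0.        , 252.0926204 ],
       [  0.        , 297.31863964, 192.42686057],
       [  0.        ,   0.        ,   1.        ]]), 'xyz': array([0.45266164, 0.20191974, 0.3521399 ]), 'attitude': array([1.63640306e+02, 5.56421236e-02, 7.25835448e+01])}
```

View pics/both2.png

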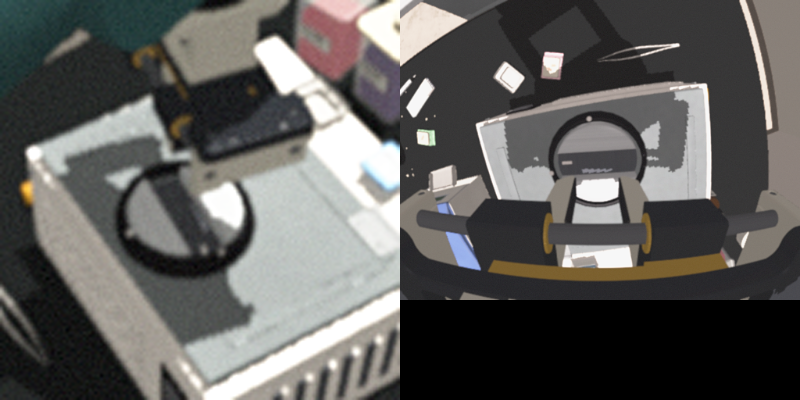

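The left picture shows the hatch shut with the dial open, and the fingers poised over it. The right picture shows the slot's dark band at about (555-640,150-175), nearly level, so it's aligned with the fingers. I'll crop in for an exact centre.

Run:
```python
import cv2
w=cv2.imread("pics/w2.png")[130:270,170:330]
cv2.imwrite("pics/w2c.png",cv2.resize(w,None,fx=4,fy=4,interpolation=cv2.INTER_CUBIC))
```

```text
(no output)
```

View pics/w2c.png

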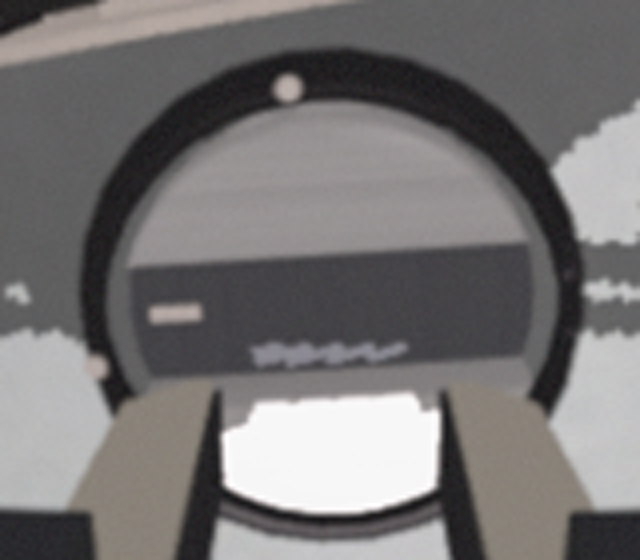

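The crop shows the slot's front wall top running (130,268)-(528,243) and its rear floor edge (150,377)-(530,356). The collar's outer ring spans columns 80-582 and rows 48-538.

Run:
```python
from h import *
c=dict(xyz=np.array([0.45266164,0.20191974,0.3521399]),att=[1.63640306e+02,5.56421236e-02,7.25835448e+01])
Rm=R.from_euler('xyz',c['att'],degrees=True)
def w(u,v,z):
    q=np.array([u/4+170-252.09,v/4+130-192.43]); r=np.hypot(*q); th=r/297.32
    d=Rm.apply(np.r_[q/r*np.sin(th),np.cos(th)]); return c['xyz']+d*(z-c['xyz'][2])/d[2]
zt,zf=.1458,.1315
A=[w(130,268,zt),w(528,243,zt)];B=[w(150,377,zf),w(530,356,zf)]
cl=[w(80,300,zt),w(582,300,zt),w(325,48,zt),w(325,538,zt)]
for n,L in (("front",A),("rear",B),("collar",cl)): print(n,np.round(L,4).tolist())
for L in (A,B): d=L[0]-L[1]; print("dir",np.degrees(np.arctan2(d[1],d[0])),np.hypot(d[0],d[1]))
u=(A[0]-A[1])/np.linalg.norm(A[0]-A[1]); nrm=np.array([-u[1],u[0],0]); print("n",nrm,"A.n",[a@nrm for a in A],"B.n",[b@nrm for b in B])
print("collar C by LR",(cl[0]+cl[1])/2,"TB",(cl[2]+cl[3])/2, np.linalg.norm(cl[0]-cl[1]),np.linalg.norm(cl[2]-cl[3]))
t=np.array([.5276,.1788,0]); print("tcp.n",t@nrm)
```

```text
front [[0.5029, 0.1478, 0.1458], [0.5201, 0.2187, 0.1458]]
rear [[0.5292, 0.1399, 0.1315], [0.5478, 0.2143, 0.1315]]
collar [[0.5059, 0.1366, 0.1458], [0.5338, 0.2257, 0.1458], [0.4754, 0.194, 0.1458], [0.5672, 0.1651, 0.1458]]
dir -103.64901774966978 0.0729116514917244
dir -104.0161908770062 0.07670933230577252
n [ 0.97175948 -0.23597356  0.        ] A.n [np.float64(0.4537643596501098), np.float64(0.45376435965010986)] B.n [np.float64(0.48122872136412453), np.float64(0.4817203005501885)]
collar C by LR [0.5198449  0.18115431 0.1458    ] TB [0.52128083 0.17952787 0.1458    ] 0.09337763440154598 0.09629981224638491
tcp.n 0.4705082269155634
```

Emit:
{"op": "servo_tool", "data": {"linear": [[0.0026, -0.0008, 0.01], [0.0026, -0.0008, 0.025], [0.0026, -0.0008, 0.035], [0.0026, -0.0008, 0.041], [0.0026, -0.0008, 0.046], [0.0026, -0.0008, 0.051], [0.0026, -0.0008, 0.051]], "angular": [[0, 0, -0.06], [0, 0, -0.06], [0, 0, -0.06], [0, 0, -0.06], [0, 0, -0.06], [0, 0, -0.06], [0, 0, -0.06]], "hand": 175}}

```text
t: 5.0
tcp_pos: [0.5241, 0.1793, 0.1346]
eef_rot: [-180.0, -0.0, 166.0]
contact_force: [0.5, 0.1, 0.3]
gripper_width: 0.0292
grip_force: 0.0
```

The fingers are in the slot without contact. Next I'll turn clockwise.

Emit:
{"op": "servo_tool", "data": {"linear": [[0, 0, 0], [0, 0, 0], [0, 0, 0], [0, 0, 0], [0, 0, 0], [0, 0, 0], [0, 0, 0], [0, 0, 0]], "angular": [[0, 0, 0.1], [0, 0, 0.2], [0, 0, 0.3], [0, 0, 0.4], [0, 0, 0.5], [0, 0, 0.6], [0, 0, 0.7], [0, 0, 0.8]]}}

```text
t: 6.0
tcp_pos: [0.524, 0.1794, 0.135]
eef_rot: [-180.0, -0.0, 120.0]
contact_force: [-2.6, 2.5, -0.7]
gripper_width: 0.0289
grip_force: 1.2
```

Emit:
{"op": "servo_tool", "data": {"linear": [[0, 0, 0], [0, 0, 0], [0, 0, 0], [0, 0, 0], [0, 0, 0], [0, 0, 0]], "angular": [[0, 0, 0.1], [0, 0, 0.2], [0, 0, 0.3], [0, 0, 0.4], [0, 0, 0.5], [0, 0, 0.6]]}}

```text
t: 6.75
tcp_pos: [0.5238, 0.1801, 0.1348]
eef_rot: [-179.9, -0.1, 85.7]
contact_force: [-3.6, 8.6, -0.1]
gripper_width: 0.0293
grip_force: 8.6
```

Run:
```python
from h import *
s=readout.get_state(); print(s['tcp_pos'],s['eef_rot'],s['contact_force'],s['wrist_torque'])
```

```text
[0.52379986 0.18010404 0.13484086] [-1.79947855e+02 -8.58183477e-02  8.56646034e+01] [-3.61550692  8.59802964 -0.12188013] [1.32018875 0.60322804 0.43728748]
```

Emit:
{"op": "servo_tool", "data": {"linear": [[0, 0, 0], [0, 0, 0], [0, 0, 0], [0, 0, 0]], "angular": [[0, 0, 0.06], [0, 0, 0.12], [0, 0, 0.18], [0, 0, 0.18]]}}

```text
t: 7.25
tcp_pos: [0.5237, 0.1801, 0.1347]
eef_rot: [-179.9, -0.1, 75.5]
contact_force: [-2.5, 5.5, -1.6]
gripper_width: 0.0288
grip_force: 2.8
```

Run:
```python
from h import *
s=readout.get_state(); print(s['tcp_pos'],s['eef_rot'],s['contact_force'],s['wrist_torque'])
```

```text
[0.52374066 0.18013031 0.13474083] [-1.79919635e+02 -7.24992084e-02  7.54794677e+01] [-2.45155719  5.46091507 -1.62734365] [1.05332857 0.6753908  0.09589246]
```

Emit:
{"op": "servo_tool", "data": {"linear": [[0, 0, 0], [0, 0, 0], [0, 0, 0]], "angular": [[0, 0, 0.04], [0, 0, 0.08], [0, 0, 0.08]]}}

```text
t: 7.62
tcp_pos: [0.5238, 0.1802, 0.1348]
eef_rot: [-179.9, -0.1, 70.9]
contact_force: [-2.6, 7.8, -3.0]
gripper_width: 0.0289
grip_force: 3.5
```

Run:
```python
from h import *
s=readout.get_state(); print(s['tcp_pos'],s['eef_rot'],s['contact_force'],s['wrist_torque'])
```

```text
[0.52382186 0.18019899 0.13482635] [-1.79923535e+02 -8.31399709e-02  7.09130773e+01] [-2.61654705  7.84525213 -2.96894924] [1.29266996 0.58232126 0.18447485]
```

Emit:
{"op": "servo_tool", "data": {"linear": [[0, 0, 0], [0, 0, 0], [0, 0, 0]], "angular": [[0, 0, 0.03], [0, 0, 0.06], [0, 0, 0.06]]}}

```text
t: 8.0
tcp_pos: [0.5238, 0.1804, 0.1347]
eef_rot: [-179.9, -0.1, 67.5]
contact_force: [-1.1, 9.1, -3.9]
gripper_width: 0.0288
grip_force: 15.0
```

Run:
```python
from h import *
s=readout.get_state(); print(s['tcp_pos'],s['eef_rot'],s['contact_force'],s['wrist_torque'],s['tau'])
```

```text
[0.52381171 0.18041701 0.13474761] [-1.79914221e+02 -9.59598192e-02  6.75294215e+01] [-1.10968911  9.11421441 -3.91287712] [1.64170699 0.50714521 0.83856209] [ -6.06627077 -53.26609612 -62.50489712  -2.63030827   0.29069636
   1.23332586]
```

The torque has risen to 0.84 N m, so the dial is at its stop. I'll press slightly, back off within the play, lift out and look.

Emit:
{"op": "servo_tool", "data": {"linear": [[0, 0, 0], [0, 0, 0], [0, 0, 0], [0, 0, 0], [0, 0, -0.01], [0, 0, -0.03], [0, 0, -0.06], [0, 0, -0.09]], "angular": [[0, 0, 0.02], [0, 0, 0.02], [0, 0, -0.08], [0, 0, -0.17], [0, 0, -0.17], [0, 0, -0.17], [0, 0, -0.17], [0, 0, -0.17]]}}

```text
t: 9.0
tcp_pos: [0.5243, 0.1793, 0.2276]
eef_rot: [179.9, -0.0, 77.1]
contact_force: [0.3, -0.3, -0.4]
gripper_width: 0.0295
grip_force: 0.0
```

Run:
```python
from h import *
c=vision.calibration("wrist"); print(c['xyz'].tolist(),c['attitude'].tolist(),readout.get_state()['tcp_pos'])
snap("wrist","pics/w3.png"); snap("scene","pics/scene3.png")
w=cv2.imread("pics/w3.png")[110:290,150:350]; cv2.imwrite("pics/w3c.png",cv2.resize(w,None,fx=3,fy=3,interpolation=cv2.INTER_CUBIC))
```

```text
[0.5412343286875527, 0.2551351811333397, 0.3935570646631387] [163.64954401471311, -0.094964313414598, -12.795562525446032] [0.52426916 0.17926756 0.22757568]
```

View pics/w3c.png

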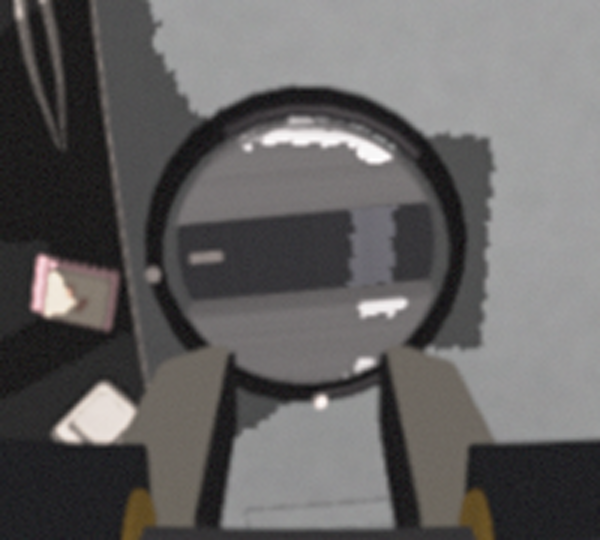

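The slot now runs front to back, from (178,227) to (432,203), with its mark near the front index dot at (153,274). I'll measure its angle.

Run:
```python
from h import *
C=np.array([0.5412343,0.2551352,0.3935571]);Rm=R.from_euler('xyz',[163.649544,-.094964,-12.795563],degrees=True)
def w(u,v,z):
    q=np.array([u/3+150-252.09,v/3+110-192.43]); r=np.hypot(*q); th=r/297.32
    d=Rm.apply(np.r_[q/r*np.sin(th),np.cos(th)]); return C+d*(z-C[2])/d[2]
for P,Q,z in (((178,227),(432,203),.143),((195,300),(430,281),.129),((95,20),(147,390),.123)):
    d=w(*Q,z)-w(*P,z); print(w(*P,z).round(4),np.degrees(np.arctan2(d[1],d[0])))
```

```text
[0.4901 0.1977 0.143 ] -7.252163541905139
[0.4863 0.1702 0.129 ] -7.947757237779906
[0.4772 0.2625 0.123 ] -97.83033379438632
```

The slot lies at -7.6° and the hatch's front edge is perpendicular to it at -97.8°. So the dial has turned the full 90° to its locked stop, and the robot is clear.

```bash
python3 -c "
from plant import ctrl
print(ctrl.finish_job())"
```

```text
the job is handed in; nothing more can be done
None
```

I pushed the hatch shut and turned the fastener clockwise a quarter turn, to within about 1° of its locked stop by the wrist camera. The job is handed in, but no verdict came back, and I inferred that the hatch is drawn tight from the locked fastener rather than measuring it.

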